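Isolate the polishing spindle and open its guard gate

TASK

The polishing wheel has to be changed. First flip the mains switch on top of the motor to off; then lift the guard's latch bar, the one with the black knob, out of its catch, swing the yellow gate gently wide open, about square to the hood, and let go so that the bar drops back and the gate stays there. Do not force the gate against the catch, never open it while the mains is on, and leave the other things on the bench where they are.

Things in the scene. Friction and masses are not known exactly. Their poses are not given: they have to be found in the camera images.
- machine: Polishing spindle on a 28 mm plywood board fixed to the bench: dark green steel hood 192 mm wide, 134 deep, roof at height 180, open at the front behind a yellow barred gate; right of it (-y) a dark finned motor with a terminal box on top (66 x 78 mm, top at height 171) that carries the mains switch. Origin: on the bench under the hood's middle; +x to its back, +y to its left, z up; yaw varies.
- mains_switch (a joint): black toggle, 47 mm long, 15 mm thick at its tip, on the terminal box; pivot at machine x -8, y -168, height 173 mm. rad: 0 = on (leans 0.35 rad to the front, over a green dot), 0.70 = off (leans 0.35 rad to the back, machine +x, over a red dot). An over-centre spring drives it to the nearer end: push it past 0.35; about 3 N trips it; hard stops at both ends.
- toggle_tip (a point): point on the axis of the toggle, 40 mm from its pivot, 7 mm short of its tip; at height 211 mm when on or off; moves 27 mm in machine +x from on to off.
- gate (a joint): yellow gate, frame 172 mm wide, 12 mm thick, from 44 to 176 mm above the bench, with round bars, hung on its left edge. rad: 0 = shut, grows as its right edge swings out to the front (machine -x; clockwise seen from above) to a stop at 1.85; 1.57 is square to the hood. It stays where it is left (hinge friction 0.05 N m).
- gate_hinge (a point): point on the gate's upright hinge line at height 176 mm, at machine x -73, y +94 mm; axes as the machine's.
- latch_bar (a joint): steel bar on the gate's front, 7 mm thick, 16 mm high, level at height 170 mm; pivots on the gate 49 mm from the hinge line, its free end lies in the catch. rad: 0 = down, grows as the free end rises, stop at 0.36; from about 0.14 (knob raised 14 mm) it is clear of the catch and the gate can swing. Let go, it falls back to 0, level, with the gate open too.
- latch_knob (a point): centre of the black upright cylindrical knob on the latch bar, 22 mm in diameter, 34 mm high (210 to 244 mm above the bench with the bar down), on a 9 mm stem; 100 mm from the bar's pivot towards the catch, 149 mm along the gate from the hinge line, 12 mm in front of the gate's mid-plane. Its y axis points along the bar towards the hinge.
- catch: steel catch on the hood's right front post: a saddle under the bar with a lip 20 mm wide in front of it that reaches 10 mm above the bar's centre line (top at height 180 mm). Origin 28 mm above the machine's; the slot's middle lies at machine x -85, y -108, height 170 mm.
- flux_tin: grey round tin, 74 mm across, 75 mm high, bystander; origin at the centre of its underside.
- lock_case: grey rim-lock case, 88 x 135 mm, 85 mm high over its knob, bystander; origin at the centre of its underside.
- oil_bottle: small brown oil bottle with a spout, 39 mm across, 113 mm high, bystander; origin at the centre of its underside.
- spanner: open-ended spanner lying flat, 168 mm long, bystander; origin at the middle of its underside.

How it is judged:
By the outcome, as a careful person would: the job done as asked, in the order asked, and still so for the second after the job is handed in, with the robot touching nothing.
It also fails if it takes over 51 s, if anything falls off the work surface, if the arm or the gripper's body presses on something with over 40 N, if the wrist force passes 120 N, or if a joint passes its speed limit or range.

ROBOT

A 6-joint arm with a two-finger parallel gripper is mounted at the origin on a cart in front of the work surface, level with it; the furniture and walls round the work are solid. World frame = base frame: x ahead of the robot, y to its left, z up, the work surface at z = 0. Lengths are in m, angles in rad, forces in N, time in s.
With the tool pointing down it reaches from about 0.375 to 0.975 m from the base axis. Payload 3.8 kg.
Tool frame: the origin (TCP) lies at the very end of the fingers, on their centre line; the grasp point (between the pads) lies 19 mm behind it (ctrl.pinch_z is the distance from the TCP to the grasp point, in m); z points along the fingers, y is the line along which they close (so a half turn about z gives the same grasp; the last joint's range is limited). The gripper opens to 85 mm and grips with 20 to 120 N. Pads are 22 mm wide; open, the fingers measure 114 mm over their backs; the gripper's body (76 mm by 85 mm) begins 54 mm behind the grasp point. The pads swing forward as they close: fully open they stand 13 mm farther back than shut.
Start: joints at [1.14, 0.264, 1.604, -0, 1.274, -0.037], TCP at [0.259, 0.623, 0.231] pointing down, gripper open.
Joint ranges: [-2.63, 2.63], [-0.94, 2.18], [0.31, 2.57], [-1.31, 4.45], [0, 2.66], [-2.55, 2.55]. Speed limits (rad/s): [2.57, 2.57, 3.14, 3.14, 3.14, 3.14].

INTERFACE

Orientations are given as [roll, pitch, yaw] about the fixed x, y, z axes, in that order (R = Rz(yaw) Ry(pitch) Rx(roll)).
In Python, from station import ctrl gives the robot as it stands. The module is installed in compiled form; this text tells all that it offers.
- The arm moves only by the tool carry_out, never from a script. Its argument "rows" is a list of rows, each a list of 5 numbers: the shift along the tool's x, y, z in mm, then the turn about the tool's z in degrees, then the closure, from -1 (fully open) to 1 (shut). In form: [[tx, ty, tz, turn, fingers], ...]. A call has 1 to 12 rows; each row shifts and turns the commanded pose from where the row before left it, along the tool's axes as they then stand; what a row does not reach is not made up. A row lasts 1/8 s, in which the tool goes at most 62.5 mm and 10.7 degrees, less where a joint would pass 70% of its speed; a pose out of reach is approached as far as the arm can. A call is refused whole if a number of a shift passes 62.5 or a number of a turn 10.7, either way. A call with a gripper value outside its range is refused whole. The fingers move at their own pace and stop on an object; "grip_force" is the grip in N (left out, the last holds). Time passes only in rows, so rows that do not move let the fingers close. It gives the time, the measured TCP pose, the force, the opening and the grip force at its end, in the units of the state.
- ctrl.sense(): the state, without advancing time (a new reading comes with each control period).
- ctrl.camera(name): name is "scene" or "top" or "wrist"; returns the picture (384x512x3 uint8, red, green, blue); there is no depth.
- ctrl.camera_info(name): a dict with "fx", "fy", "cx", "cy" (pixels), "cam_to_world" (4x4, takes a point from camera to world coordinates). Camera axes: x right, y down, z forward; pixel columns grow to the right and rows downward; lengths in m; the calibration is good to about 2 mm. A picture is of the moment at which its call begins: read the wrist's pose just before it. camera_info takes no time and is no camera call; for the wrist camera it gives the pose at the moment of the call.
- ctrl.finish_job(): hands the job in; it is judged then, once.
Trained networks look in the newest picture that a camera, given by its name, has taken for a name from the list of things; names that differ only in an ending like _2 or _b are one class to them, and where a whole thing is asked for, a point or a joint stands for the part that bears it (a point fixed in the world has none). Each returns a list of dicts, best first, with "confidence" (0 to 1); they miss things now and then, are a little off and sometimes report something else, mostly with a low value. They report only what shows in the picture. A call takes as long as a camera call.
- ctrl.boxes_of(camera, name): "rect" ([left, top, right, bottom] in pixels, round what is visible of it).
- ctrl.outline_of(camera, name): "region" (384x512 bool, what is visible of it) and "rect" ([left, top, right, bottom] in pixels, round what is visible of it).
The state is a dict: "t": time; "qpos": joint angles; "qvel": joint speeds; "joint_torque": joint torques, N m; "position": TCP position; "ee_rot": TCP orientation; "ft_force": force on the tool from outside, world axes, zero at the start; "wrist_torque": the same for the moment, N m; "width": opening from 0.0 (shut) to 1.0 (fully open); "grasp_force": force on a finger pad.
Only numpy, scipy, OpenCV 4.12 (cv2) and the standard library are available. Lean on these libraries where they do the work, as an engineer would, in place of code of your own. Each camera call takes 0.05 s, during which the arm holds its last target. There are 200 camera calls.

## Working session

There is one attempt and no reset: what is moved stays moved. The work goes in short steps, Python scripts to look and compute and a tool call to move; the robot and the scene stay as the last step left them, time stands still between calls to the robot, and variables do not carry over. Pictures are saved under pics/ and viewed, at most 10 in all, crops included, and the job is handed in when it is done.

Besides the shell and the picture viewer there is one more tool, called after ">>>" by a JSON object that holds its "api" and its "payload". carry_out: Moves the arm, as the interface text tells. Its arguments: {"type":"object","properties":{"rows":{"type":"array","items":{"type":"array","items":{"type":"number"}}},"grip_force":{"type":"number"}},"required":["rows"]}

```bash
mkdir -p pics; cat > h.py <<'E'
import numpy as np, cv2
from station import ctrl
def snap(c,f=None):
    im=ctrl.camera(c)
    if f: cv2.imwrite('pics/'+f,im[:,:,::-1])
    return im
def ray(c,u,v):
    i=ctrl.camera_info(c);T=np.array(i['cam_to_world'])
    d=T[:3,:3]@np.array([(u-i['cx'])/i['fx'],(v-i['cy'])/i['fy'],1]);return T[:3,3],d
def atz(c,u,v,z):
    o,d=ray(c,u,v);return o+d*(z-o[2])/d[2]
def proj(c,p):
    i=ctrl.camera_info(c);T=np.array(i['cam_to_world']);q=T[:3,:3].T@(np.array(p)-T[:3,3])
    return np.array([i['fx']*q[0]/q[2]+i['cx'],i['fy']*q[1]/q[2]+i['cy']])
E
python3 - <<'E'
from h import *
np.set_printoptions(precision=3,suppress=True)
a=snap('scene');b=snap('top')
cv2.imwrite('pics/a.png',cv2.resize(np.vstack([a,b])[:,:,::-1],None,fx=.78,fy=.78))
for c in('scene','top'):
    print(c,np.array(ctrl.camera_info(c)['cam_to_world'])[:3,3])
    for n in('machine','mains_switch','gate','latch_bar','latch_knob','catch','flux_tin','lock_case','oil_bottle','spanner'):
        r=ctrl.boxes_of(c,n)
        print(n,[(np.round(x['rect']),round(x['confidence'],2)) for x in r[:2]])
s=ctrl.sense();print(s['t'],s['position'],s['ee_rot'])
E
```

```text
scene [-0.246 -0.523  0.838]
machine [(array([204., 140., 308., 238.]), 0.76), (array([212., 154., 239., 179.]), 0.75)]
mains_switch [(array([205., 152., 249., 206.]), 0.66)]
gate [(array([209., 151., 248., 206.]), 0.87)]
latch_bar [(array([208., 152., 246., 184.]), 0.52)]
latch_knob [(array([210., 150., 248., 179.]), 0.75)]
catch [(array([237., 168., 253., 187.]), 0.72), (array([193., 150., 209., 176.]), 0.44)]
flux_tin [(array([194., 150., 213., 175.]), 0.6)]
lock_case [(array([348., 211., 399., 248.]), 0.98)]
oil_bottle [(array([336., 232., 352., 254.]), 0.51)]
spanner [(array([267., 254., 297., 288.]), 0.62)]
top [ 0.21  -0.081  1.372]
machine [(array([196., 116., 310., 221.]), 0.71)]
mains_switch []
gate [(array([196., 154., 255., 193.]), 0.68)]
latch_bar [(array([205., 160., 254., 195.]), 0.73)]
latch_knob [(array([207., 160., 257., 194.]), 0.57)]
catch [(array([355., 179., 402., 218.]), 0.62), (array([243., 181., 261., 201.]), 0.45)]
flux_tin [(array([165., 116., 191., 145.]), 0.96)]
lock_case [(array([355., 183., 404., 219.]), 0.59)]
oil_bottle []
spanner [(array([293., 254., 315., 276.]), 0.46)]
1.1 [0.259 0.623 0.231] [-3.142 -0.     2.748]
```

View pics/a.png

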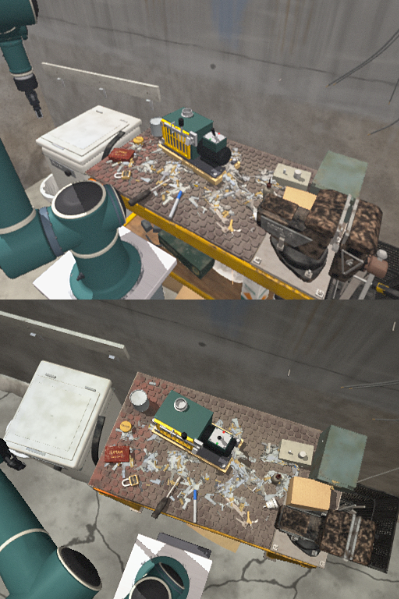

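The pair shows the machine at the back of the bench (scene about 205–308, 140–238; top 196–310, 116–221). I'll look closer with enlarged crops.

```bash
python3 - <<'E'
from h import *
a=snap('scene');b=snap('top')
A=cv2.resize(a[130:250,190:323],(665,600),interpolation=2);cv2.imwrite('pics/b1.png',A[:,:,::-1])
B=cv2.resize(b[105:229,180:320],(700,620),interpolation=2)[:600];cv2.imwrite('pics/b2.png',B[:,:,::-1])
E
```

```text
(no output)
```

View pics/b1.png

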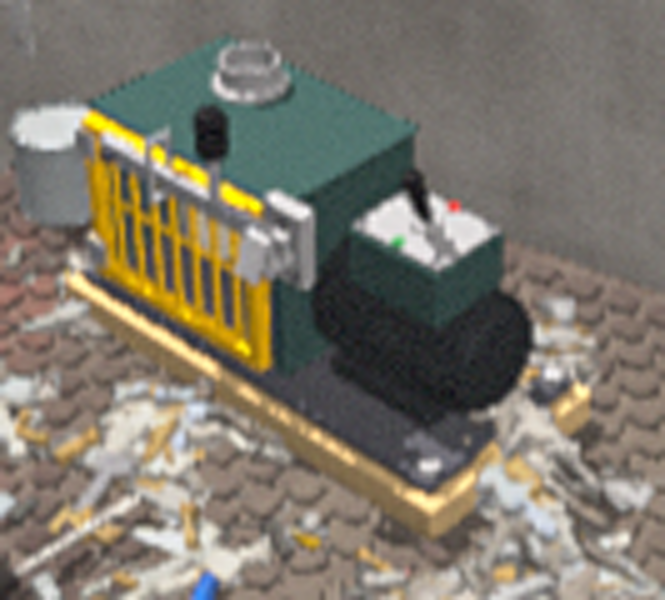

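View pics/b2.png

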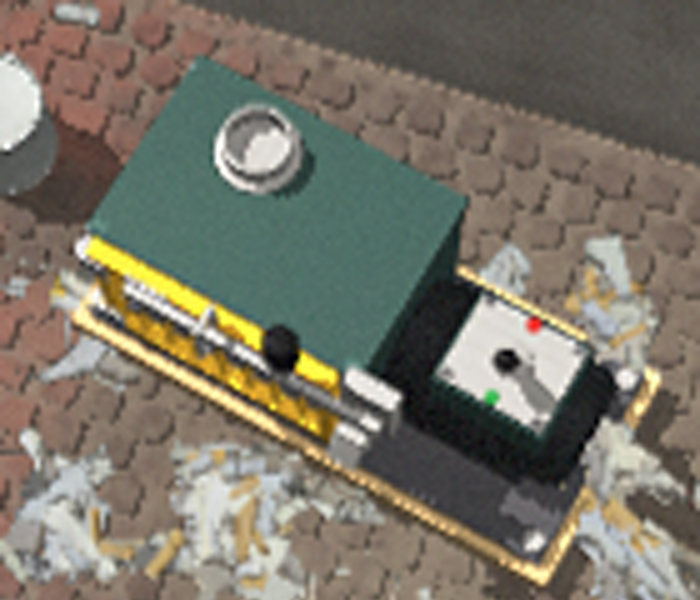

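The crops show the mains toggle leaning toward the green dot's side (scene tip about (414,180) in the crop), and the knob at (211,130) in the scene crop and (281,345) in the top crop. I'll fit the machine pose from the roof corners, knob and hinge.

```bash
cat >> h.py <<'E'
def M(p,m):
    x,y,w=p;c,s=np.cos(w),np.sin(w);return np.array([x+c*m[0]-s*m[1],y+s*m[0]+c*m[1],m[2]])
KN=(-.085,-.055,.227)
E
python3 - <<'E'
from h import *
from scipy.optimize import least_squares
np.set_printoptions(precision=4,suppress=True)
t=lambda u,v:(180+u/5,105+v/5); s=lambda u,v:(190+u/5,130+v/5)
ob=[('top',t(205,57),(.067,.096,.18)),('top',t(466,200),(.067,-.096,.18)),('top',t(372,378),(-.067,-.096,.18)),('top',t(281,340),(-.085,-.055,.244)),
('top',t(506,361),(-.024,-.168,.217)),('scene',s(228,40),(.067,.096,.18)),('scene',s(415,127),(.067,-.096,.18)),('scene',s(211,131),KN),('scene',s(415,182),(-.022,-.168,.211)),('scene',s(285,190),(-.067,-.096,.18))]
f=lambda p:np.ravel([proj(c,M(p,m))-u for c,u,m in ob])
for w in(0,.5,-.5,):
    r=least_squares(f,[.5,0,w],loss='soft_l1')
    print(r.x,r.cost)
print(r.fun.reshape(-1,2))
p=r.x;np.save('p.npy',p)
for n,m in dict(knob=KN,tip=(-.0217,-.168,.211),hinge=(-.073,.094,.176)).items():print(n,M(p,m))
s=ctrl.sense();print(s['t'],s['qpos'])
T=np.linalg.inv(np.eye(4));W=np.array(ctrl.camera_info('wrist')['cam_to_world']);print(W)
for n in('lock_case','oil_bottle','flux_tin','spanner'):
  for c in('scene','top'):
    for b in ctrl.boxes_of(c,n)[:1]:
        q=b['rect'];print(n,c,atz(c,(q[0]+q[2])/2,(q[1]+q[3])/2,.04),b['confidence'])
E
```

```text
[ 0.6275  0.1253 -0.186 ] 7.9413376491316505
[ 0.6275  0.1253 -0.186 ] 7.941337649131517
[ 0.6275  0.1253 -0.186 ] 7.941337649132024
[[-0.706  -1.0493]
 [ 1.5122 -0.5086]
 [-1.8501  0.7188]
 [ 0.3586  0.1203]
 [ 0.5153 -0.0372]
 [-0.4839 -1.3594]
 [ 1.36   -0.0937]
 [ 0.1681  0.4493]
 [-0.2198 -0.1402]
 [-0.825   3.7403]]
knob [0.5338 0.0869 0.227 ]
tip [ 0.5751 -0.0358  0.211 ]
hinge [0.5731 0.2311 0.176 ]
1.2 [ 1.1401  0.2639  1.604  -0.      1.2737 -0.0369]
[[ 0.3827  0.8815  0.2766  0.1874]
 [ 0.9239 -0.3653 -0.1141  0.6528]
 [ 0.0005  0.2992 -0.9542  0.3724]
 [ 0.      0.      0.      1.    ]]
lock_case scene [ 0.6699 -0.3455  0.04  ] 0.83
lock_case top [ 0.6578 -0.3517  0.04  ] 0.67
oil_bottle scene [ 0.5539 -0.2968  0.04  ] 0.72
oil_bottle top [ 0.5309 -0.3035  0.04  ] 0.63
flux_tin scene [0.6697 0.3431 0.04  ] 0.69
flux_tin top [0.6718 0.3592 0.04  ] 0.82
spanner scene [ 0.3586 -0.1893  0.04  ] 0.44
spanner top [ 0.3758 -0.1791  0.04  ] 0.66
```

>>> {"api": "carry_out", "payload": {"rows": [[0, 0, -40, 0, 1], [0, 0, -40, 0, 1], [-44, -44, 0, 0, 1], [-44, -44, 0, 0, 1], [-44, -44, 0, 0, 1], [-44, -44, 0, 0, 1], [-44, -44, 0, 0, 1], [-44, -44, 0, 0, 1], [-44, -44, 0, 0, 1], [-44, -44, 0, 0, 1], [-44, -44, 0, 0, 1], [-44, -44, 0, 0, 1]], "grip_force": 40}}

```text
t: 3.1
position: [0.497, 0.0462, 0.3117]
ee_rot: [3.141, 0.001, 2.748]
ft_force: [0.9, 0.3, -0.5]
width: -0.001
grasp_force: 0.0
```

>>> {"api": "carry_out", "payload": {"rows": [[-41, -51, 0, 0, 1], [0, 0, 0, 9.75, 1], [0, 0, 0, 9.75, 1], [0, 0, 0, 9.75, 1], [0, 0, 0, 9.75, 1], [0, 0, 0, 9.75, 1], [0, 0, 0, 9.75, 1], [0, 0, 0, 9.75, 1], [0, 0, 0, 9.75, 1], [0, 0, 0, 0, 1]]}}

```text
t: 4.35
position: [0.5139, -0.0118, 0.3114]
ee_rot: [3.141, 0.0, 1.388]
ft_force: [-0.9, 0.7, -0.3]
width: -0.003
grasp_force: 0.0
```

```bash
python3 - <<'E'
from h import *
s=ctrl.sense();print(s['t'],s['position'],s['ee_rot'],s['ft_force'],s['width'],s['qpos'])
im=snap('wrist')
p=np.load('p.npy')
im=cv2.resize(im,None,fx=1.5,fy=1.5,interpolation=2)
for m in((-.0217,-.168,.211),KN,(-.085,-.108,.17),(-.067,-.096,.18),(-.041,-.129,.171),(.025,-.207,.171),(.025,-.129,.171)):
    q=proj('wrist',M(p,m));print(m,q); cv2.circle(im,tuple(int(1.5*x) for x in q),4,(255,0,255),1)
cv2.imwrite('pics/w1.png',im[:,:,::-1])
for n in('mains_switch','latch_knob'):print(n,[(np.round(b['rect']),b['confidence']) for b in ctrl.boxes_of('wrist',n)[:2]])
E
```

```text
4.35 [ 0.51394502 -0.01182916  0.31141413] [3.14133054e+00 3.33562081e-07 1.38828606e+00] [-0.93377773  0.71044671 -0.28836362] -0.0029741626097896765 [-7.14473323e-02 -8.48588033e-02  1.83583402e+00 -2.98672636e-05
  1.39035698e+00  1.11068287e-01]
(-0.0217, -0.168, 0.211) [332.17286718 207.65049207]
(-0.085, -0.055, 0.227) [254.29897553  50.81585804]
(-0.085, -0.108, 0.17) [252.82456263 125.31921927]
(-0.067, -0.096, 0.18) [274.98851532 111.85331205]
(-0.041, -0.129, 0.171) [302.74926825 150.02685369]
(0.025, -0.207, 0.171) [367.68108777 231.89296754]
(0.025, -0.129, 0.171) [377.84859559 150.45966832]
mains_switch [(array([322., 184., 340., 212.]), 0.95), (array([223.,   1., 457., 227.]), 0.17)]
latch_knob [(array([236.,   2., 273., 138.]), 0.76)]
```

View pics/w1.png

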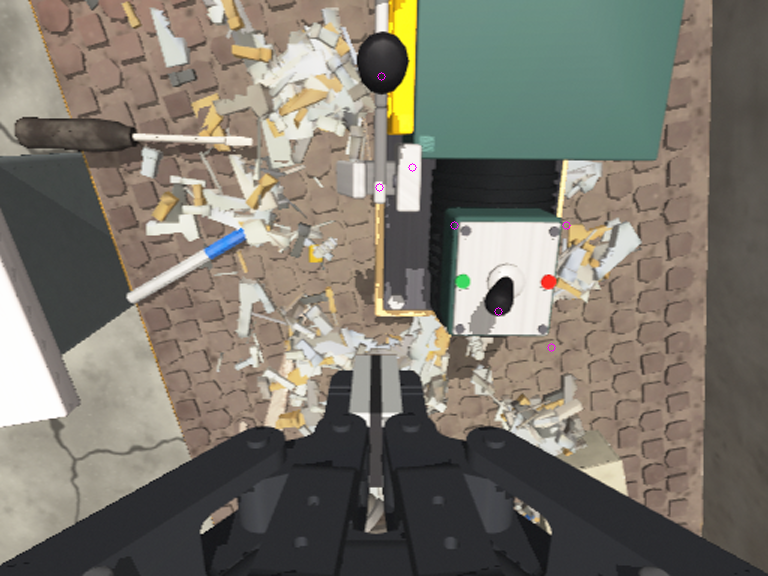

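The wrist view shows the toggle's black tip at (500,298) leaning to the green side, the knob at (383,62) and the hood's right back corner at (660,158), in 1.5× pixels. The prediction is off by about 10 px in y, so I'll refit using this picture.

```bash
python3 - <<'E'
from h import *
from scipy.optimize import least_squares
np.set_printoptions(precision=4,suppress=True)
w=lambda u,v:(u/1.5,v/1.5)
ob=[(w(660,158),(.067,-.096,.18)),(w(383,62),KN),(w(500,298),(-.0217,-.168,.211)),(w(506,281),(-.008,-.168,.174))]
f=lambda p:np.ravel([proj('wrist',M(p,m))-u for u,m in ob])
r=least_squares(f,np.load('p.npy'));print(r.x,r.fun.reshape(-1,2));p=r.x
np.save('p2.npy',p)
R=lambda y:np.array([[np.cos(y),np.sin(y)],[np.sin(y),-np.cos(y)]]) # columns tool x,y in world
s=ctrl.sense();P=s['position'];yw=s['ee_rot'][2];print(yw,p[2]+np.pi/2)
for n,m in dict(knob=KN,tip=(-.0217,-.168,.211),pre=(-.065,-.168,.19)).items():
    g=M(p,m);print(n,g,'tool mm',1000*R(yw).T@(g-P)[:2],1000*(P-g)[2])
E
```

```text
[ 0.6291  0.1311 -0.1872] [[-0.2006 -0.1323]
 [-0.3986 -0.9688]
 [-0.1439  1.7304]
 [ 0.9477 -0.2038]]
1.3889554398923767 1.3836223592567813
knob [0.5353 0.0929 0.227 ] tool mm [106.8489   2.0736] 84.35722588321629
tip [ 0.5765 -0.0299  0.211 ] tool mm [-6.487  64.7701] 100.3572258832163
pre [ 0.5339 -0.0219  0.19  ] tool mm [-6.2561 21.4707] 121.35722588321629
```

>>> {"api": "carry_out", "payload": {"rows": [[-3, 7.5, 60, 0, 1], [-3, 7.5, 60, 0, 1], [0, 5, 0, 0, 1], [0, 5, 0, 0, 1], [0, 4, 0, 0, 1], [0, 4, 0, 0, 1], [0, 0, 0, 0, 1]]}}

```text
t: 5.38
position: [0.5463, -0.0238, 0.1927]
ee_rot: [3.139, -0.0, 1.387]
ft_force: [-0.1, -0.1, -0.1]
width: 0.001
grasp_force: 0.0
```

>>> {"api": "carry_out", "payload": {"rows": [[0, 4, 0, 0, 1], [0, 4, 0, 0, 1], [0, 4, 0, 0, 1], [0, 0, 0, 0, 1]]}}

```text
t: 5.88
position: [0.5574, -0.026, 0.1912]
ee_rot: [-3.141, 0.0, 1.386]
ft_force: [-0.2, -0.4, 0.9]
width: -0.001
grasp_force: 0.0
```

>>> {"api": "carry_out", "payload": {"rows": [[0, 3, 0, 0, 1], [0, 3, 0, 0, 1], [0, 0, 0, 0, 1]]}}

```text
t: 6.25
position: [0.5632, -0.0271, 0.1913]
ee_rot: [3.141, -0.0, 1.386]
ft_force: [-0.0, 0.6, -0.3]
width: 0.001
grasp_force: 0.0
```

>>> {"api": "carry_out", "payload": {"rows": [[0, 3, 0, 0, 1], [0, 3, 0, 0, 1], [0, 0, 0, 0, 1]]}}

```text
t: 6.62
position: [0.5691, -0.0282, 0.1913]
ee_rot: [3.142, -0.0, 1.386]
ft_force: [-0.0, -0.3, 0.4]
width: -0.001
grasp_force: 0.0
```

```bash
python3 - <<'E'
from h import *
a=snap('scene');w=snap('wrist')
A=cv2.resize(a[130:210,240:320],(480,480),interpolation=2);W=w[0:320,120:512]
W=cv2.resize(W,None,fx=.8,fy=1.5) if 0 else W
c=np.zeros((480,480+392,3),np.uint8);c[:,:480]=A;c[:320,480:]=W
cv2.imwrite('pics/c.png',cv2.resize(c,(799,440))[:,:,::-1])
print(ctrl.sense()['t'])
E
```

```text
6.725
```

View pics/c.png

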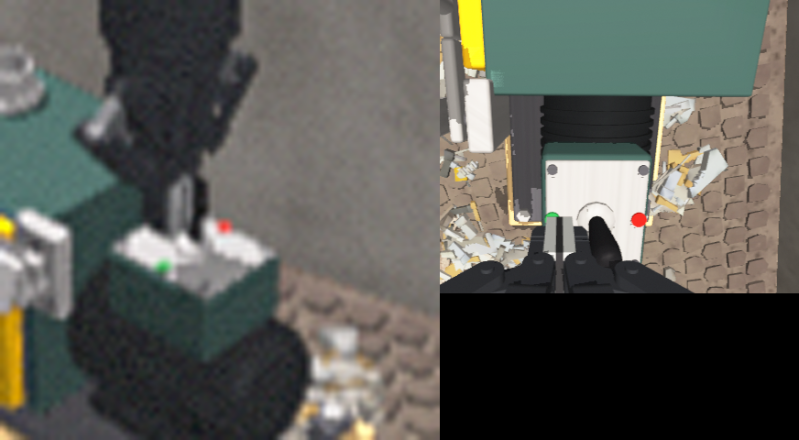

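The toggle stands against the finger's right side, roughly upright; whether it has tripped isn't clear. I'll push a little further.

>>> {"api": "carry_out", "payload": {"rows": [[0, 3, 0, 0, 1], [0, 3, 0, 0, 1], [0, 0, 0, 0, 1]]}}

```text
t: 7.1
position: [0.5751, -0.0293, 0.1913]
ee_rot: [3.141, 0.0, 1.386]
ft_force: [-0.4, 0.2, 0.3]
width: 0.002
grasp_force: 0.0
```

>>> {"api": "carry_out", "payload": {"rows": [[0, 2, 0, 0, 1], [0, 2, 0, 0, 1], [0, 0, 0, 0, 1]]}}

```text
t: 7.48
position: [0.5789, -0.0301, 0.1913]
ee_rot: [3.142, 0.0, 1.386]
ft_force: [-0.4, 0.5, 0.2]
width: 0.001
grasp_force: 0.0
```

>>> {"api": "carry_out", "payload": {"rows": [[0, -20, 0, 0, 1], [0, -20, 0, 0, 1], [30, 0, -60, 0, 0], [35, 0, -60, 0, -1], [0, 0, 0, 0, -1]]}}

```text
t: 8.1
position: [0.5536, 0.0376, 0.3077]
ee_rot: [3.131, -0.003, 1.389]
ft_force: [1.1, 0.9, 0.2]
width: 0.637
grasp_force: 0.0
```

```bash
python3 - <<'E'
from h import *
np.set_printoptions(precision=4,suppress=True)
p=np.load('p2.npy');s=ctrl.sense();print(s['t'],s['position'],s['ee_rot'],s['ft_force'],s['qpos'])
im=snap('wrist');b=snap('scene')
print('on',proj('wrist',M(p,(-.0217,-.168,.211))),'off',proj('wrist',M(p,(.0057,-.168,.211))))
for n in('mains_switch','latch_knob'):print(n,[(np.round(b_['rect']),b_['confidence']) for b_ in ctrl.boxes_of('wrist',n)[:2]])
print('knob',proj('wrist',M(p,KN)))
c=np.vstack([cv2.resize(im,(512,384)),])
d=cv2.resize(b[140:200,200:300],(400,240),interpolation=2)
z=np.zeros((384,800,3),np.uint8);z[:,:400]=im[:,112:];z[:240,400:]=d
cv2.imwrite('pics/d.png',z[:,:,::-1])
E
```

```text
8.1 [0.5536 0.0376 0.3077] [ 3.1305 -0.003   1.3888] [1.1029 0.8681 0.1692] [ 0.0224 -0.0106  1.7716  0.0007  1.3692  0.2043]
on [296.9854 266.6104] off [330.6816 266.7131]
mains_switch [(array([297., 242., 306., 259.]), 0.59)]
latch_knob [(array([189.,   1., 228., 205.]), 0.94), (array([298., 243., 307., 260.]), 0.27)]
knob [214.4921 126.4059]
```

View pics/d.png

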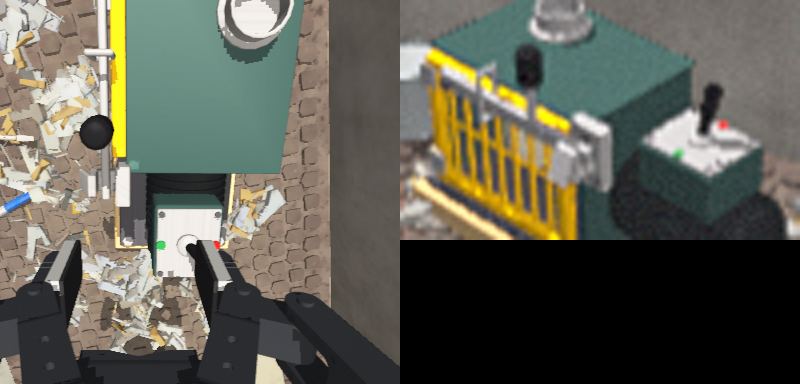

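The toggle now leans to the red dot (scene crop base (708,138), tip (712,88)). The knob centre is at wrist pixel (208,131). I'll settle, then re-measure the knob.

>>> {"api": "carry_out", "payload": {"rows": [[0, -15, 0, 0, -1], [0, 0, 0, 0, -1], [0, 0, 0, 0, -1]]}}

```text
t: 8.68
position: [0.5352, 0.0383, 0.3008]
ee_rot: [-3.141, 0.0, 1.386]
ft_force: [0.0, -0.4, -0.0]
width: 0.995
grasp_force: 0.0
```

```bash
cat > k.py <<'E'
from h import *
from scipy import ndimage
np.set_printoptions(precision=4,suppress=True)
p=np.load('p2.npy');s=ctrl.sense();P=s['position'];yw=s['ee_rot'][2];print(s['t'],P,s['ee_rot'],s['width'])
im=snap('wrist');q=proj('wrist',M(p,KN))
R=np.array([[np.cos(yw),np.sin(yw)],[np.sin(yw),-np.cos(yw)]])
y0,x0=[max(0,int(v)-35) for v in q[::-1]]
sub=im[y0:y0+70,x0:x0+70].max(2)<50
l,n=ndimage.label(ndimage.binary_opening(sub,iterations=2))
for i in range(1,n+1):
    yy,xx=np.where(l==i);c=((xx.min()+xx.max())/2+x0,(yy.min()+yy.max())/2+y0)
    g=atz('wrist',*c,.227);print('pred',q,'blob',c,len(xx),np.ptp(xx),np.ptp(yy),g,'tool',1000*R.T@(g-P)[:2],'machine',1000*np.array([[np.cos(p[2]),np.sin(p[2])],[-np.sin(p[2]),np.cos(p[2])]])@(g[:2]-p[:2]))
print('sw',[(np.round(b['rect']),b['confidence']) for b in ctrl.boxes_of('wrist','mains_switch')[:1]],'on',proj('wrist',M(p,(-.0217,-.168,.211))),'off',proj('wrist',M(p,(.0057,-.168,.211))))
E
python3 k.py
```

```text
8.675 [0.5352 0.0383 0.3008] [-3.1412  0.0001  1.3862] 0.9945711472817454
pred [236.1941 126.7174] blob (np.float64(235.5), np.float64(129.0)) 804 33 36 [0.5346 0.0915 0.227 ] tool [ 52.2094 -10.3563] machine [-85.4702 -56.4819]
sw [(array([322., 243., 344., 275.]), 0.95)] on [316.3615 266.6634] off [350.2221 266.7624]
```

```bash
python3 - <<'E'
from h import *
p=np.load('p2.npy');im=snap('wrist').copy();b=snap('scene').copy()
z=np.zeros((400,800,3),np.uint8)
A=cv2.resize(im[210:310,270:370],(400,400),interpolation=2);B=cv2.resize(b[145:195,250:300],(400,400),interpolation=2)
for m,c in(((-.0217,-.168,.211),(0,255,0)),((.0057,-.168,.211),(255,0,0)),((-.008,-.168,.173),(0,0,255))):
    u,v=proj('wrist',M(p,m));cv2.circle(A,(int(4*(u-270)),int(4*(v-210))),6,c,2)
    u,v=proj('scene',M(p,m));cv2.circle(B,(int(8*(u-250)),int(8*(v-145))),6,c,2)
z[:,:400]=A;z[:,400:]=B;cv2.imwrite('pics/e.png',z[:,:,::-1])
E
```

```text
(no output)
```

View pics/e.png

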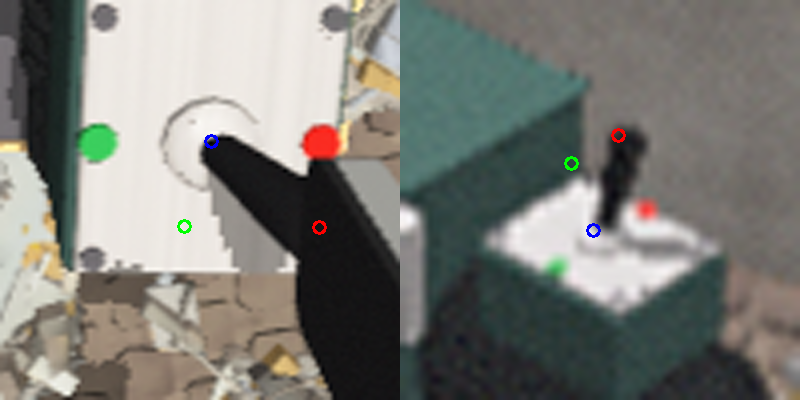

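The toggle lies along the line from its pivot to the predicted "off" tip in both views, so mains is off. Next I go over the knob, descend and grip.

>>> {"api": "carry_out", "payload": {"rows": [[26, -5, 0, 0, -1], [26, -5, 0, 0, -1], [0, 0, 0, 0, -1], [0, 0, 40, 0, -1], [0, 0, 40, 0, -1], [0, 0, 14, 0, -1], [0, 0, 0, 0, -1]], "grip_force": 30}}

```text
t: 9.75
position: [0.5348, 0.0909, 0.2065]
ee_rot: [-3.14, 0.001, 1.386]
ft_force: [-0.2, 0.3, 0.6]
width: 0.996
grasp_force: 0.0
```

>>> {"api": "carry_out", "payload": {"rows": [[0, 0, 0, 0, 0.3], [0, 0, 0, 0, 0.5], [0, 0, 0, 0, 0.7], [0, 0, 0, 0, 1], [0, 0, 0, 0, 1], [0, 0, 0, 0, 1]]}}

```text
t: 10.5
position: [0.5358, 0.0915, 0.208]
ee_rot: [3.14, -0.0, 1.387]
ft_force: [-1.0, -0.7, 6.1]
width: 0.247
grasp_force: 29.6
```

>>> {"api": "carry_out", "payload": {"rows": [[1.8, 0, -3, 0, 1], [1.8, 0, -2.9, 0, 1], [1.9, 0, -2.8, 0, 1], [2, 0, -2.7, 0, 1], [2, 0, -2.6, 0, 1], [2, 0, -2.5, 0, 1], [2, 0, -2.4, 0, 1], [2.1, 0, -2.4, 0, 1], [0, 0, 0, 0, 1]]}}

```text
t: 11.62
position: [0.5383, 0.1071, 0.2287]
ee_rot: [3.141, -0.0, 1.387]
ft_force: [-1.4, -3.5, -1.4]
width: 0.246
grasp_force: 29.5
```

```bash
python3 - <<'E'
from h import *
s=ctrl.sense();print(s['ft_force'],s['width'],s['wrist_torque'])
w=snap('wrist');b=snap('scene')
z=np.zeros((400,800,3),np.uint8)
z[:384,:400]=w[:,56:456];z[:,400:]=cv2.resize(b[145:205,200:260],(400,400),interpolation=2)
cv2.imwrite('pics/f.png',z[:,:,::-1])
E
```

```text
[-1.41173029 -3.5225199  -1.35860113] 0.2456642653687117 [-0.8212426   0.27728299  0.02293901]
```

View pics/f.png

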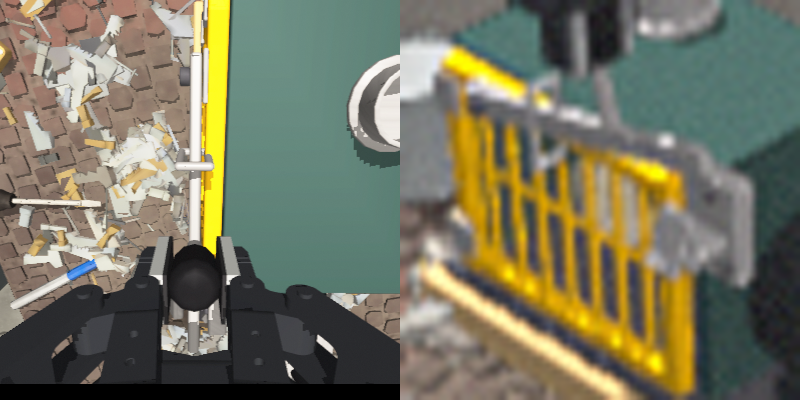

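The knob is held, the bar is raised above the catch and the stem is tilted toward the hinge. I'll start the swing gently.

>>> {"api": "carry_out", "payload": {"rows": [[0.4, -3.5, 0, 1.5, 1], [0.4, -3.5, 0, 1.5, 1], [0.4, -3.5, 0, 1.5, 1], [0.4, -3.5, 0, 1.5, 1], [0, 0, 0, 0, 1]]}}

```text
t: 12.35
position: [0.5244, 0.1117, 0.2284]
ee_rot: [-3.141, -0.0, 1.281]
ft_force: [-0.1, -3.2, -0.8]
width: 0.246
grasp_force: 29.5
```

Forces are low and the gate is moving with the hand. Continuing.

>>> {"api": "carry_out", "payload": {"rows": [[0.8, -7, 0, 3, 1], [0.8, -7, 0, 3, 1], [0.8, -7, 0, 3, 1], [0.8, -7, 0, 3, 1], [0.8, -7, 0, 3, 1], [0.8, -7, 0, 3, 1], [0.8, -7, 0, 3, 1], [0.8, -7, 0, 3, 1], [0, 0, 0, 0, 1]]}}

```text
t: 13.48
position: [0.478, 0.1433, 0.2282]
ee_rot: [-3.141, -0.001, 0.864]
ft_force: [1.3, 0.1, -2.7]
width: 0.244
grasp_force: 29.5
```

>>> {"api": "carry_out", "payload": {"rows": [[0.8, -7, 0, 3, 1], [0.8, -7, 0, 3, 1], [0.8, -7, 0, 3, 1], [0.8, -7, 0, 3, 1], [0.8, -7, 0, 3, 1], [0.8, -7, 0, 3, 1], [0.8, -7, 0, 3, 1], [0.8, -7, 0, 3, 1], [0, 0, 0, 0, 1]]}}

```text
t: 14.6
position: [0.449, 0.1905, 0.228]
ee_rot: [-3.141, -0.002, 0.446]
ft_force: [4.8, 1.3, -6.6]
width: 0.243
grasp_force: 29.6
```

>>> {"api": "carry_out", "payload": {"rows": [[0.8, -7, 0, 3, 1], [0.8, -7, 0, 3, 1], [0.8, -7, 0, 3, 1], [0.8, -7, 0, 3, 1], [0.8, -7, 0, 3, 1], [0.8, -7, 0, 3, 1], [0.8, -7, 0, 3, 1], [0.8, -7, 0, 3, 1], [0.8, -7, 0, 3, 1], [0.8, -7, 0, 3, 1], [0.8, -7, 0, 3, 1], [0, 0, 0, 0, 1]]}}

```text
t: 16.1
position: [0.4444, 0.2659, 0.2278]
ee_rot: [-3.142, -0.002, -0.13]
ft_force: [6.1, -0.4, -9.3]
width: 0.242
grasp_force: 29.8
```

>>> {"api": "carry_out", "payload": {"rows": [[0.8, -7, 0, 3, 1], [-2.1, 0, 2.4, 0, 1], [-2, 0, 2.4, 0, 1], [-2, 0, 2.5, 0, 1], [-2, 0, 2.6, 0, 1], [-2, 0, 2.7, 0, 1], [-1.9, 0, 2.8, 0, 1], [-1.8, 0, 2.7, 0, 1], [0, 0, 0, 0, 1]]}}

```text
t: 17.23
position: [0.4336, 0.2751, 0.2116]
ee_rot: [-3.14, -0.005, -0.182]
ft_force: [5.4, -1.8, -2.4]
width: 0.244
grasp_force: 30.3
```

>>> {"api": "carry_out", "payload": {"rows": [[0, 0, 0, 0, 0.4], [0, 0, 0, 0, 0.2], [0, 0, 0, 0, 0], [0, 0, 0, 0, -0.5], [0, 0, 0, 0, -1], [0, 0, 0, 0, -1], [0, 0, -20, 0, -1], [0, 0, -40, 0, -1], [0, 0, -50, 0, -1], [-40, 0, 0, 0, -1], [-40, 0, 0, 0, -1], [0, 0, 0, 0, -1]]}}

```text
t: 18.73
position: [0.3508, 0.2903, 0.3208]
ee_rot: [-3.141, -0.0, -0.182]
ft_force: [1.0, -0.5, -0.6]
width: 1.0
grasp_force: 0.0
```

```bash
python3 - <<'E'
from h import *
p=np.load('p2.npy')
w=snap('top').copy();b=snap('scene').copy()
for c,im in(('top',w),('scene',b)):
    h=np.array([-.073,.094])
    f=lambda a,r,o,z:M(p,(h[0]-r*np.sin(a)-o*np.cos(a),h[1]-r*np.cos(a)+o*np.sin(a),z))
    print(c,'knob pred 1.57',proj(c,f(1.57,.149,.012,.227)),[(np.round(x['rect']),x['confidence']) for n in('latch_knob','gate') for x in ctrl.boxes_of(c,n)[:1]])
z=np.zeros((400,800,3),np.uint8)
z[:,:400]=cv2.resize(w[100:220,180:300],(400,400),interpolation=2);z[:,400:]=cv2.resize(b[130:230,190:290],(400,400),interpolation=2)
cv2.imwrite('pics/g.png',z[:,:,::-1]);print(ctrl.sense()['t'])
E
```

```text
top knob pred 1.57 [161.16951559 186.72940848] [(array([159., 161., 186., 206.]), 0.74), (array([159., 154., 201., 212.]), 0.77)]
scene knob pred 1.57 [164.77845178 154.54338622] [(array([150., 150., 172., 179.]), 0.48), (array([151., 150., 212., 208.]), 0.85)]
19.025
```

View pics/g.png

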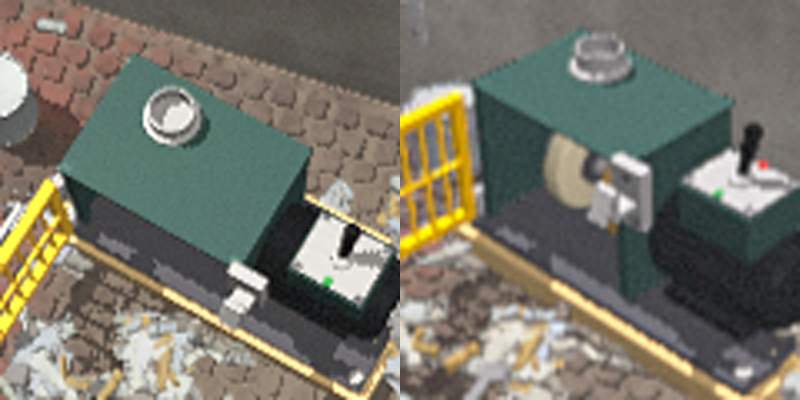

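The gate stands open, square to the hood, and the toggle is off. One last look to check that the bar has dropped level.

```bash
python3 - <<'E'
from h import *
w=snap('top');b=snap('scene')
z=np.zeros((400,800,3),np.uint8)
z[:,:400]=cv2.resize(w[145:220,140:215],(400,400),interpolation=2);z[:,400:]=cv2.resize(b[135:210,145:220],(400,400),interpolation=2)
cv2.imwrite('pics/h.png',z[:,:,::-1])
E
```

```text
(no output)
```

View pics/h.png

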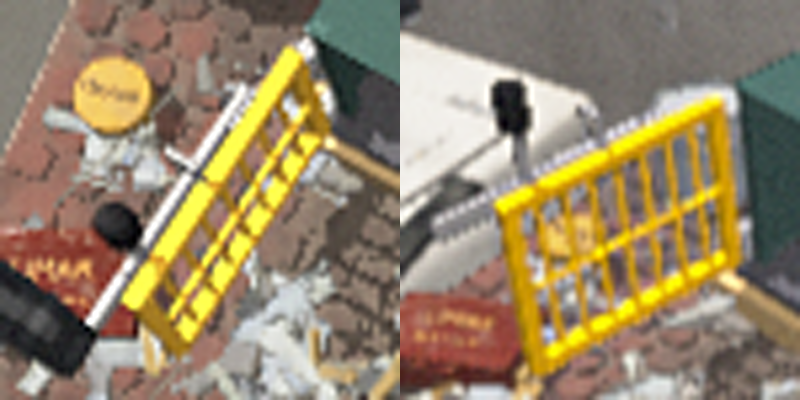

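The bar lies level along the gate's top edge, the knob is upright, and the gripper is clear at z = 0.32.

```bash
python3 -c "
from station import ctrl
print(ctrl.finish_job())"
```

```text
the job is handed in; nothing more can be done
None
```

The job is handed in at about 19 s: mains off first, then the latch bar lifted, the gate swung about square to the hood and let go, and the last picture shows the bar back level and the gate staying open.

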